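# Load the pantry toaster and hold its lever down

### The job

Take the slice of bread from the toast rack and lower it upright, without dropping it, into the toaster's empty slot, and let go of it. The toaster's latch no longer catches, so then press its brass lever down past the first two clicks to the third, where both slices are fully lowered, and keep holding it there without forcing it: finish with the gripper still holding the lever down. Leave the other slice in its slot and do not disturb the other things on the counter.

Things in the scene. Friction and masses are not known exactly. Their poses are not given: they have to be found in the camera images.
- slice: slice of firm bread, brown crust, 15 mm thick (x), 100 wide (y; 110 from 55 to 85 mm up), 92 tall (z), 40 g. Origin: centre of underside. It stands on edge in one of the two bays of the toast rack, its underside 12 mm above the counter; the rack's wires reach 55 mm, so its upper 49 mm are free to grip across the thickness.
- slice_in: slice of firm bread, brown crust, 15 mm thick (x), 100 wide (y; 110 from 55 to 85 mm up), 92 tall (z), 40 g. Origin: centre of underside. It already stands in one of the two toaster slots (which one varies); its top sticks 36 mm out of the toaster.
- rack: toast rack fixed to the counter: wooden base 160 (x) x 110 (y) x 12 mm with brass wires forming two bays, open at the ends, at x = -34 and +34 mm, each 19 mm wide; wires up to 55 mm. Origin: centre of its underside. The bay that does not hold the slice holds a blue tile.
- toaster: two-slot steel toaster, fixed, 170 (x) x 270 (y) x 190 mm tall (z). Origin: centre of its underside. Slots run along its y; the lever is on its +y end. Inside, the carriage on which slices stand is 134 mm above the counter while the lever is up, so a seated slice then sticks out 36 mm.
- slot_a (a point): centre of the mouth of one slot, at the toaster's top face (190 mm above the counter); slot 28 mm wide (toaster's x), 140 mm long (toaster's y)
- slot_b (a point): the same for the other slot, 68 mm from slot_a along the toaster's x; one of the two slots is empty
- lever_paddle: brass lever paddle sticking out of the toaster's +y end: 52 (toaster's x) x 36 (toaster's y) x 14 mm. Origin: centre of its top face, 178 mm above the counter when up, 38 mm out from the toaster's end face. It goes straight down and springs back up when let go.
- carriage (a joint): how far the lever and the slice carriage are pressed down, m: 0 up, clicks at 0.016 and 0.032, third click (fully lowered) at 0.048, hard end 0.052. Pushing takes about 4 N at the top, 8 N at the third click, about 2.5 N more on the way into each click (strongest near 0.005, 0.021, 0.037); it springs back from every click when let go.
- tile: blue ceramic trivet tile, 90 wide x 78 tall x 11 mm thick, standing on edge in the other bay of the toast rack; leave it there
- mug: white mug, 90 mm tall, radius 40 mm; bystander
- bowl: white bowl, 65 mm tall, radius 75 mm; bystander
- measuring_cup: small steel cup, 55 mm tall, radius 35 mm; bystander
- jar: glass storage jar with wooden cap, 150 mm tall, radius 50 mm; bystander
- bottle: green glass bottle, 210 mm tall, radius 35 mm; bystander
- spoon: wooden spoon, 200 mm long, lying on the counter; bystander
Mind the look-alikes: they are no part of the job. Leave any green, purple or red look-alike of the slice alone.

How it is judged (in metres and radians):
On the way, in this order (a step that is already met when the one before it is completed fails the run):
1. the slice from the rack stands released in the toaster's empty slot, with the lever still up (z of slice in the frame of toaster between 0.06 and 0.142 m and y of slice in the frame of toaster between -0.025 and 0.025 m and x of slice in the frame of toaster between -0.05 and 0.05 m and angle between each of slice, slice_in's own z axis and vertical below 0.35 rad and z of slice_in in the frame of toaster between 0.06 and 0.142 m and y of slice_in in the frame of toaster between -0.025 and 0.025 m and x of slice_in in the frame of toaster between -0.05 and 0.05 m and value of joint carriage below 0.006 m and contact force between the fingers and slice below 0.1 N and linear speed of slice below 0.03 m/s), for 0.2 s.
2. the lever is held by the fingers at the third click for one second (value of joint carriage above 0.043 m and contact force between the fingers and lever_paddle above 1.5 N), for 1 s.
At the end, for the whole second after the job is handed in: Fingers push on the lever paddle (over 1.5 N) and hold the carriage still at 43 mm or more (third click 48 mm); both slices stand in the two slots, untouched, undersides under 96 mm above the counter, within 25 mm of centre along the slot and 0.35 rad of upright (all of step 2 and z of slice in the frame of toaster between 0.06 and 0.096 m and y of slice in the frame of toaster between -0.025 and 0.025 m and x of slice in the frame of toaster between -0.05 and 0.05 m and angle between each of slice, slice_in's own z axis and vertical below 0.35 rad and z of slice_in in the frame of toaster between 0.06 and 0.096 m and y of slice_in in the frame of toaster between -0.025 and 0.025 m and x of slice_in in the frame of toaster between -0.05 and 0.05 m and contact force between the fingers and slice below 0.1 N and contact force between the fingers and slice_in below 0.1 N and velocity of joint carriage between -0.01 and 0.01 m/s); the arm keeps its last pose, push and grip.
It fails at once if a bystander was moved by more than 30 mm (distance of any of tile, mug, bowl, measuring_cup, jar, bottle, spoon from where it was at the start of the episode above 0.03 m).
It fails at once if the slice was dropped (falling loose faster than 0.8 m/s, about 33 mm of free fall) (contact force between the fingers and slice below 0.05 N and linear speed of slice above 0.8 m/s).
It fails at once if the other slice was taken out of its slot (z of slice_in in the frame of toaster above 0.17 m).
It fails at once if the lever was forced with more than 60 N (contact force between the fingers and lever_paddle above 60 N).
It also fails if it takes over 54 s, if anything falls off the work surface, if the arm or the gripper's body presses on something with over 40 N, if the wrist force passes 120 N, or if a joint passes its speed limit or range.

### The arm

A 6-joint arm with a two-finger parallel gripper is mounted at the origin on the work surface. World frame = base frame: x ahead of the robot, y to its left, z up, the work surface at z = 0. Lengths are in mm, angles in rad, forces in N, time in s.
With the tool pointing down it reaches from about 375 to 750 mm from the base axis. Payload 9 kg.
Tool frame: the origin (TCP) lies midway between the tips of the shut fingers; the grasp point (between the pads) lies 19 mm behind it; z points along the fingers, y is the line along which they close (so a half turn about z gives the same grasp; the last joint's range is limited). The gripper opens to 85 mm and grips with 20 to 120 N. Pads are 22 mm wide; open, the fingers measure 114 mm over their backs; the gripper's body (76 mm by 85 mm) begins 54 mm behind the grasp point. The pads swing forward as they close: fully open they stand 13 mm farther back than shut.
Start: joints at [0.949, 0.104, 0.097, 1.564, 0, 1.353], TCP at [235.757, 551.775, 231.331] pointing down, gripper open.
Joint ranges: [-2.99, 2.99], [-0.84, 1.86], [-1.1, 1.16], [-1.84, 2.11], [-1.51, 1.56], [-3.14, 3.14]. Speed limits (rad/s): [2.22, 2.22, 2.57, 3.14, 3.14, 3.14].

### API

Orientations are given as a unit quaternion [w, x, y, z].
In Python, from workcell import arm gives the robot as it stands.
- The arm moves only by the tool send_rows, never from a script. Its argument "steps" is a list of rows, each an object with "grip": the finger opening in cm, from 0 to 8.54; "translation": the shift along the tool's x, y, z in cm, a list of three; "delta_rot": the turn, a rotation vector about the tool's x, y, z in degrees, a list of three. In form: [{"grip": grip, "translation": [dx, dy, dz], "delta_rot": [ax, ay, az]}, ...]. A call has exactly 8 rows; each row shifts and turns the commanded pose from where the row before left it, along the tool's axes as they then stand; what a row does not reach is not made up. A row lasts 1/12 s, in which the tool goes at most 41.7 mm and 7.16 degrees, less where a joint would pass 70% of its speed; a pose out of reach is approached as far as the arm can. A call is refused whole if a number of a shift passes 4.17 or a number of a turn 7.16, either way. A call with a gripper value outside its range is refused whole. The fingers move at their own pace and stop on an object; "newtons" is the grip in N (left out, the last holds). Time passes only in rows, so rows that do not move let the fingers close, or fill a call up. It gives the time, the measured TCP pose, the force, the opening and the grip force at its end, in the units of the state.
- arm.observe(): the state, without advancing time (a new reading comes with each control period).
- arm.capture(name): name is "scene" or "top" or "wrist"; returns the picture (480x640x3 uint8, red, green, blue); there is no depth.
- arm.camera_info(name): a dict with "camera_matrix" (3x3 intrinsics, pixels), "R" (3x3) and "t" (3): a world point X has camera coordinates R X + t; the wrist camera has in their place "hand_eye" (4x4, takes a point from camera to tool coordinates, whose origin is the TCP and whose axes are the flange's). Camera axes: x right, y down, z forward; pixel columns grow to the right and rows downward; lengths in mm; the calibration is good to about 2 mm. A picture is of the moment at which its call begins: read the wrist's pose just before it. camera_info takes no time and is no camera call.
- arm.job_done(): hands the job in; it is judged then, once.
Trained networks look in the newest picture that a camera, given by its name, has taken for a name from the list of things; names that differ only in an ending like _2 or _b are one class to them, and where a whole thing is asked for, a point or a joint stands for the part that bears it (a point fixed in the world has none). Each returns a list of dicts, best first, with "p" (0 to 1); they miss things now and then, are a little off and sometimes report something else, mostly with a low value. They report only what shows in the picture. A call takes as long as a camera call. They do not tell look-alikes from the thing itself.
- arm.boxes_of(camera, target): "location" ([x, y, z] in mm, in world coordinates, good to about 4 mm: the middle of the surface that is visible of it).
The state is a dict: "time": time; "q": joint angles; "joint_vel": joint speeds; "joint_torque": joint torques, N m; "tool_pos": TCP position; "ee_rot": TCP orientation; "force": force on the tool from outside, world axes, zero at the start; "moment": the same for the moment, N m; "finger_gap": finger opening in mm; "gripper_force": force on a finger pad.
Only numpy, scipy, OpenCV 4.12 (cv2) and the standard library are available. Lean on these libraries where they do the work, as an engineer would, in place of code of your own. Each camera call takes 0.05 s, during which the arm holds its last target. There are 200 camera calls.

## Working session

There is one attempt and no reset: what is moved stays moved. The work goes in short steps, Python scripts to look and compute and a tool call to move; the robot and the scene stay as the last step left them, time stands still between calls to the robot, and variables do not carry over. Pictures are saved under pics/ and viewed, at most 10 in all, crops included, and the job is handed in when it is done.

Besides the shell and the picture viewer there is one more tool, called by a JSON object that holds its "fn" and its "kwargs", one argument or row to a line. send_rows: Moves the arm, as the interface text tells. Its arguments: {"type":"object","properties":{"steps":{"type":"array"},"newtons":{"type":"number"}},"required":["steps"]}

```bash
ls; mkdir -p pics; python3 - <<'E'
from workcell import arm
import cv2
print(arm.observe())
for c in ("scene","top"):
    im=arm.capture(c); cv2.imwrite(f"pics/{c}0.png",im[:,:,::-1])
    i=arm.camera_info(c); print(c,i)
    for t in ["slice","rack","toaster","slot_a","lever_paddle","tile","mug","bowl","jar","bottle","measuring_cup","spoon"]:
        print(t,[( [round(v) for v in d["location"]],round(d["p"],2)) for d in arm.boxes_of(c,t)][:4])
print(arm.camera_info("wrist"))
E
```

```text
pics
{'time': 0.0, 'q': array([ 9.49318344e-01,  1.04687541e-01,  9.64585629e-02,  1.56387644e+00,
       -3.28995173e-05,  1.35311338e+00]), 'joint_vel': array([ 2.07978454e-03, -7.79702691e-05,  9.56478048e-04, -1.33802100e-03,
        1.68955340e-03,  5.20556770e-05]), 'joint_torque': array([-1.13370108e-03, -5.56934595e+01,  5.03648829e+01,  1.69058167e-02,
       -3.73002849e-04, -6.41278646e-06]), 'tool_pos': array([235.54217253, 551.47646818, 230.52330601]), 'ee_rot': array([-2.51625039e-04,  2.00528613e-01,  9.79687627e-01, -6.04473530e-04]), 'force': array([-0.43044549, -0.45492951,  0.07542529]), 'moment': array([-0.03341748, -0.01269985,  0.02604724]), 'gripper_force': 0.0, 'finger_gap': 85.32084164189052}
scene {'camera_matrix': array([[590.63168513,   0.        , 308.49849932],
       [  0.        , 590.63168513, 241.20919   ],
       [  0.        ,   0.        ,   1.        ]]), 'R': array([[ 0.09142054,  0.9957991 , -0.00514245],
       [ 0.8303928 , -0.07908343, -0.5515375 ],
       [-0.54962722,  0.0461516 , -0.83413425]]), 't': array([ -18.77602276, -369.37353426, 2
[... 1400 characters left out ...]
, -553, 24], 0.33)]
bottle [([621, 490, 137], 0.88)]
measuring_cup [([385, -554, 22], 0.58), ([555, -174, 195], 0.26)]
spoon [([754, 211, 13], 0.88), ([508, 247, 12], 0.39)]
{'camera_matrix': array([[345.37234887,   0.        , 314.23958799],
       [  0.        , 345.37234887, 243.16106709],
       [  0.        ,   0.        ,   1.        ]]), 'hand_eye': array([[-2.07272649e-04, -9.62082611e-01, -2.72758146e-01,
         6.93626679e+01],
       [ 9.99998931e-01, -5.94122315e-04,  1.33569730e-03,
         4.86705799e-02],
       [-1.44710285e-03, -2.72757577e-01,  9.62081706e-01,
        -1.42385041e+02],
       [ 0.00000000e+00,  0.00000000e+00,  0.00000000e+00,
         1.00000000e+00]])}
```

View pics/top0.png

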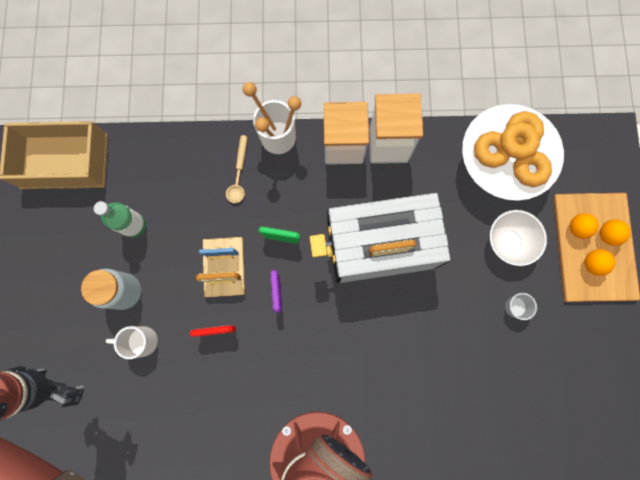

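View pics/scene0.png

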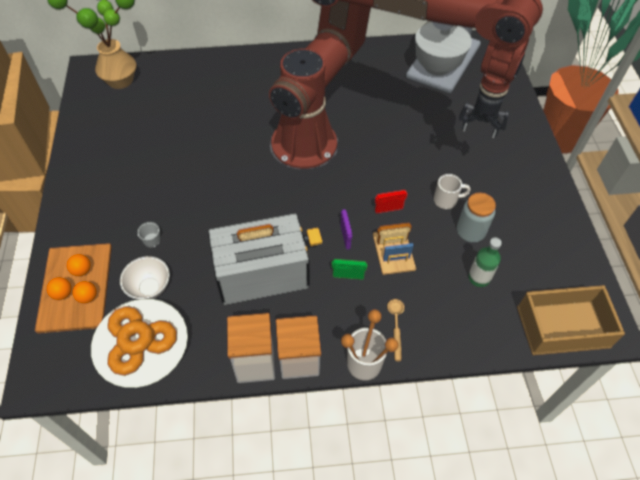

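The top view shows the bread in the rack at about (218,276), the tile at (218,252), the toaster's empty slot at (387,220), the other slice at (393,247) and the paddle at (318,245). The scene view agrees, with green, purple and red look-alikes beside the rack.

```bash
cat > h.py <<'E'
import numpy as np, cv2
from scipy.spatial.transform import Rotation as R
from workcell import arm
def RT(s): 
    q=s["ee_rot"]; return R.from_quat([q[1],q[2],q[3],q[0]])
def unproj(cam,uv,z,s=None):
    i=arm.camera_info(cam); K=i["camera_matrix"]
    d=np.linalg.inv(K)@np.array([uv[0],uv[1],1.])
    if cam=="wrist":
        H=i["hand_eye"]; M=RT(s).as_matrix()
        o=M@H[:3,3]+s["tool_pos"]; d=M@H[:3,:3]@d
    else:
        o=-i["R"].T@i["t"]; d=i["R"].T@d
    return o+d*(z-o[2])/d[2]
def plan(pos,ydir_deg,s=None):
    """pointing down; tool y along ydir (mod 180). prints shift in current tool axes (cm), turn (deg)"""
    s=s or arm.observe(); M=RT(s).as_matrix()
    y=np.array([np.cos(np.radians(ydir_deg)),np.sin(np.radians(ydir_deg)),0])
    best=[]
    for sg in (1,-1):
        T=np.column_stack([np.cross(sg*y,[0,0,-1]),sg*y,[0,0,-1]])
        rv=np.degrees(R.from_matrix(M.T@T).as_rotvec()); best.append((np.linalg.norm(rv),rv,T))
    best.sort(key=lambda b:b[0])
    d=np.array(pos)-s["tool_pos"]
    for n,rv,T in best:
        print("turn",rv.round(2),"| shift before-turn axes",(M.T@d/10).round(3),"| after-turn axes",(T.T@d/10).round(3))
    print("q",s["q"].round(3),"pos",s["tool_pos"].round(1),"F",s["force"].round(1),"gap",round(s["finger_gap"],1),"t",s["time"])
def rect(mask):
    c=max(cv2.findContours(mask.astype(np.uint8),cv2.RETR_EXTERNAL,cv2.CHAIN_APPROX_NONE)[0],key=cv2.contourArea)
    return cv2.minAreaRect(c)
E
python3 - <<'E'
from h import *
im=cv2.imread("pics/top0.png"); hsv=cv2.cvtColor(im,cv2.COLOR_BGR2HSV)
for n,u,z in [("slice",(218,276),104),("tile",(218,252),90),("empty",(387,220),190),("in",(393,247),226),("paddle",(318,245),178)]:
    print(n,unproj("top",u,z).round(0))
# toaster top-face corners
for u in [(331,208),(437,196),(338,280),(447,269)]: print(u,unproj("top",u,190).round(0))
# purple/slice look-alike
cv2.imwrite("pics/c.png",cv2.resize(im[180:300,180:460],None,fx=2.8,fy=2.8,interpolation=cv2.INTER_CUBIC))
plan((450,250,330),0)
E
```

```text
slice [476. 244. 104.]
tile [541. 248.  90.]
empty [ 596. -184.  190.]
in [ 524. -191.  226.]
paddle [540. -15. 178.]
(331, 208) [629. -49. 190.]
(437, 196) [ 654. -309.  190.]
(338, 280) [452. -62. 190.]
(447, 269) [ 474. -322.  190.]
turn [ 1.000e-02 -0.000e+00  6.686e+01] | shift before-turn axes [-31.557 -19.334  -9.867] | after-turn axes [-30.179  21.421  -9.866]
turn [ 0.0000e+00  1.0000e-02 -1.1314e+02] | shift before-turn axes [-31.557 -19.334  -9.867] | after-turn axes [ 30.179 -21.421  -9.866]
q [ 0.949  0.104  0.097  1.564 -0.     1.353] pos [235.8 551.8 231.3] F [-0.5  0.1  0.6] gap 85.8 t 1.3
```

View pics/c.png

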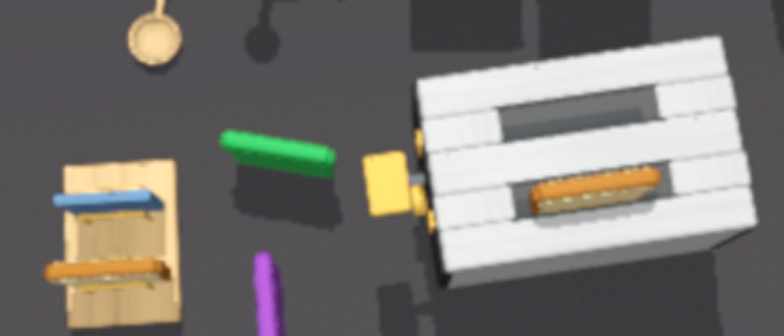

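The crop shows the bread's crust at crop (45–168, 270), the empty slot as the upper one at (580,115), and the toaster yawed by about 5°. Next I move over the rack for a wrist view.

{"fn": "send_rows", "kwargs": {
  "steps": [
    {"grip": 8.5, "translation": [-3.0, -1.9, -1.2], "delta_rot": [0, 0, 0]},
    {"grip": 8.5, "translation": [-3.0, -1.9, -1.2], "delta_rot": [0, 0, 0]},
    {"grip": 8.5, "translation": [-3.0, -1.9, -1.2], "delta_rot": [0, 0, 0]},
    {"grip": 8.5, "translation": [-3.0, -1.9, -1.2], "delta_rot": [0, 0, 0]},
    {"grip": 8.5, "translation": [-3.0, -1.9, -1.2], "delta_rot": [0, 0, 0]},
    {"grip": 8.5, "translation": [-3.0, -1.9, -1.2], "delta_rot": [0, 0, 0]},
    {"grip": 8.5, "translation": [-3.0, -1.9, -1.2], "delta_rot": [0, 0, 0]},
    {"grip": 8.5, "translation": [-3.0, -1.9, -1.2], "delta_rot": [0, 0, 0]}
  ]
}}

```text
time: 1.97
tool_pos: [397.3, 316.2, 328.1]
ee_rot: [0.0, 0.2, 0.98, 0.0]
force: [1.7, 0.3, -0.3]
finger_gap: 84.7
gripper_force: 0.0
```

{"fn": "send_rows", "kwargs": {
  "steps": [
    {"grip": 4, "translation": [-2.0, -1.0, 0], "delta_rot": [0, 0, 0]},
    {"grip": 4, "translation": [-2.0, -1.0, 0], "delta_rot": [0, 0, 0]},
    {"grip": 4, "translation": [-2.0, -1.0, 0], "delta_rot": [0, 0, 0]},
    {"grip": 4, "translation": [0, 0, 0], "delta_rot": [0, 0, 7]},
    {"grip": 4, "translation": [0, 0, 0], "delta_rot": [0, 0, 7]},
    {"grip": 4, "translation": [0, 0, 0], "delta_rot": [0, 0, 7]},
    {"grip": 4, "translation": [0, 0, 0], "delta_rot": [0, 0, 7]},
    {"grip": 4, "translation": [0, 0, 0], "delta_rot": [0, 0, 7]}
  ]
}}

```text
time: 2.63
tool_pos: [440.2, 266.4, 327.4]
ee_rot: [0.0, 0.489, 0.873, 0.0]
force: [0.8, 0.6, -0.2]
finger_gap: 39.7
gripper_force: 0.0
```

{"fn": "send_rows", "kwargs": {
  "steps": [
    {"grip": 4, "translation": [0, 0, 0], "delta_rot": [0, 0, 7]},
    {"grip": 4, "translation": [0, 0, 0], "delta_rot": [0, 0, 7]},
    {"grip": 4, "translation": [0, 0, 0], "delta_rot": [0, 0, 7]},
    {"grip": 4, "translation": [0, 0, 0], "delta_rot": [0, 0, 7]},
    {"grip": 4, "translation": [0, 0, 0], "delta_rot": [0, 0, 5]},
    {"grip": 4, "translation": [0, 0, 0], "delta_rot": [0, 0, 0]},
    {"grip": 4, "translation": [0, 0, 0], "delta_rot": [0, 0, 0]},
    {"grip": 4, "translation": [0, 0, 0], "delta_rot": [0, 0, 0]}
  ]
}}

```text
time: 3.3
tool_pos: [440.1, 266.6, 327.4]
ee_rot: [-0.0, 0.713, 0.701, 0.0]
force: [0.8, 0.0, 0.4]
finger_gap: 40.1
gripper_force: 0.0
```

```bash
python3 - <<'E'
from h import *
s=arm.observe(); plan((476,244,330),0,s)
im=arm.capture("wrist")[:,:,::-1]; cv2.imwrite("pics/w1.png",im)
import json; json.dump([s["tool_pos"].tolist(),s["ee_rot"].tolist()],open("w1.json","w"))
print(arm.boxes_of("wrist","slice")[:3],arm.boxes_of("wrist","tile")[:2])
E
```

```text
turn [ 0.01 -0.01 -0.96] | shift before-turn axes [-2.195  3.627 -0.263] | after-turn axes [-2.256  3.589 -0.264]
turn [-1.0000e-02 -1.0000e-02  1.7904e+02] | shift before-turn axes [-2.195  3.627 -0.263] | after-turn axes [ 2.256 -3.589 -0.264]
q [ 0.29  -0.11   0.06   1.741  0.     1.877] pos [440.1 266.6 327.4] F [0.8 0.  0.4] gap 40.1 t 3.3
[{'location': [476.4, 259.0, 103.0], 'p': 0.87}, {'location': [342.6, 267.5, 86.5], 'p': 0.78}, {'location': [589.8, 121.8, 65.5], 'p': 0.72}] [{'location': [544.4, 258.7, 86.5], 'p': 0.7}]
```

View pics/w1.png

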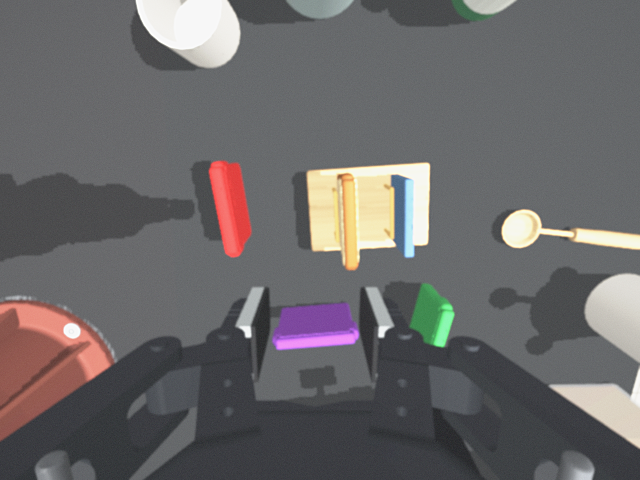

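The bread's crust runs from (347,176) to (351,267), with the tile to its right at (403,215). The purple look-alike lies beyond the fingers, so it is clear of the descent.

```bash
python3 - <<'E'
from h import *
import json
p,q=json.load(open("w1.json")); s={"tool_pos":np.array(p),"ee_rot":np.array(q)}
im=cv2.imread("pics/w1.png"); hsv=cv2.cvtColor(im,cv2.COLOR_BGR2HSV)
sub=hsv[165:280,330:372]
print(hsv[220,330:372].tolist())
m=((sub[...,0]<20)&(sub[...,1]>170)&(sub[...,2]>120)); 
r=rect(m); print(r)
ys,xs=np.nonzero(m)
for y in range(5,110,12):
    xx=xs[ys==y]
    if len(xx): print(y+165,xx.min()+330,xx.max()+330,[unproj("wrist",(u+330,y+165),102,s)[:2].round(1).tolist() for u in (xx.min()-.5,xx.max()+.5)])
E
```

```text
[[24, 69, 245], [24, 66, 245], [23, 71, 245], [24, 70, 245], [24, 83, 245], [25, 103, 245], [26, 109, 246], [24, 112, 245], [22, 109, 235], [19, 85, 215], [20, 76, 214], [22, 70, 226], [21, 76, 230], [15, 112, 219], [14, 150, 225], [15, 153, 242], [18, 135, 247], [21, 126, 247], [21, 127, 247], [22, 121, 247], [23, 118, 247], [23, 115, 247], [23, 116, 247], [22, 120, 247], [21, 126, 247], [22, 117, 247], [29, 64, 247], [31, 33, 248], [29, 54, 247], [25, 70, 246], [24, 69, 245], [23, 70, 245], [24, 69, 245], [24, 68, 245], [24, 65, 245], [23, 69, 245], [24, 66, 245], [24, 66, 245], [24, 66, 245], [24, 67, 245], [24, 65, 245], [24, 68, 245]]Traceback (most recent call last):
  File "<stdin>", line 8, in <module>
  File "h.py", line 29, in rect
    c=max(cv2.findContours(mask.astype(np.uint8),cv2.RETR_EXTERNAL,cv2.CHAIN_APPROX_NONE)[0],key=cv2.contourArea)
ValueError: max() iterable argument is empty
```

```bash
python3 - <<'E'
from h import *
import json
p,q=json.load(open("w1.json")); s={"tool_pos":np.array(p),"ee_rot":np.array(q)}
im=cv2.imread("pics/w1.png"); hsv=cv2.cvtColor(im,cv2.COLOR_BGR2HSV)
sub=hsv[165:280,338:364]
m=((sub[...,0]<25)&(sub[...,1]>106))
C=[]
for y in range(5,110,6):
    xx=np.nonzero(m[y])[0]
    if len(xx):
        a,b=xx.min()+338-.5,xx.max()+338+.5; A=unproj("wrist",(a,y+165),103,s)[:2];B=unproj("wrist",(b,y+165),103,s)[:2]
        print(y+165,a,b,A.round(1),B.round(1)); 
        if 9<b-a<16:C.append((A+B)/2)
C=np.array(C); k=np.polyfit(C[:,1],C[:,0],1); print("dx/dy",k, "deg",np.degrees(np.arctan(k[0])),"x at y=252",np.polyval(k,252))
E
```

```text
176 337.5 352.5 [465.1 305. ] [480.8 304.7]
182 340.5 353.5 [468.2 298.7] [481.9 298.5]
188 342.5 354.5 [470.4 292.4] [483.  292.2]
194 341.5 354.5 [469.3 286.1] [483.1 285.8]
200 342.5 354.5 [470.4 279.7] [483.2 279.4]
206 342.5 354.5 [470.5 273.2] [483.3 273. ]
212 337.5 355.5 [465.1 266.8] [484.5 266.5]
218 337.5 354.5 [465.1 260.2] [483.5 259.9]
224 337.5 355.5 [465.1 253.6] [484.7 253.2]
230 337.5 355.5 [465.2 246.9] [484.8 246.5]
236 337.5 355.5 [465.2 240.1] [484.9 239.8]
242 343.5 355.5 [471.8 233.2] [485.  232.9]
248 344.5 355.5 [472.9 226.2] [485.1 226. ]
254 344.5 356.5 [473.  219.3] [486.3 219. ]
260 344.5 356.5 [473.  212.2] [486.5 212. ]
266 344.5 357.5 [473.1 205.1] [487.7 204.9]
dx/dy [-5.57237350e-02  4.91780791e+02] deg -3.189436353549897 x at y=252 477.73841008039585
```

```bash
python3 -c "
from h import *
plan((477.5,253.5,80),3.0)"
```

```text
turn [ 0.   -0.   -4.05] | shift before-turn axes [-1.235  3.761 24.732] | after-turn axes [-1.496  3.665 24.732]
turn [-1.0000e-02 -0.0000e+00  1.7595e+02] | shift before-turn axes [-1.235  3.761 24.732] | after-turn axes [ 1.496 -3.665 24.732]
q [ 0.29  -0.11   0.06   1.741  0.     1.879] pos [440.1 266.5 327.3] F [-0.1 -0.1 -0.7] gap 40.0 t 3.45
```

{"fn": "send_rows", "kwargs": {
  "steps": [
    {"grip": 4, "translation": [0, 0, 0], "delta_rot": [0, 0, -4]},
    {"grip": 4, "translation": [-0.75, 1.83, 2], "delta_rot": [0, 0, 0]},
    {"grip": 4, "translation": [-0.75, 1.83, 2], "delta_rot": [0, 0, 0]},
    {"grip": 4, "translation": [0, 0, 3.5], "delta_rot": [0, 0, 0]},
    {"grip": 4, "translation": [0, 0, 3.5], "delta_rot": [0, 0, 0]},
    {"grip": 4, "translation": [0, 0, 3.5], "delta_rot": [0, 0, 0]},
    {"grip": 4, "translation": [0, 0, 3], "delta_rot": [0, 0, 0]},
    {"grip": 4, "translation": [0, 0, 0], "delta_rot": [0, 0, 0]}
  ]
}}

```text
time: 4.12
tool_pos: [473.9, 252.5, 145.7]
ee_rot: [-0.003, 0.689, 0.725, -0.004]
force: [-0.5, -0.3, -1.4]
finger_gap: 39.8
gripper_force: 0.0
```

```bash
python3 - <<'E'
from h import *
s=arm.observe(); im=arm.capture("wrist")[:,:,::-1]; cv2.imwrite("pics/w2.png",im)
plan((477.5,253.5,80),3.0,s)
E
```

```text
turn [-0.53  0.1  -0.09] | shift before-turn axes [0.098 0.423 6.568] | after-turn axes [0.086 0.363 6.572]
turn [1.6000e-01 8.3000e-01 1.7991e+02] | shift before-turn axes [0.098 0.423 6.568] | after-turn axes [-0.086 -0.363  6.572]
q [ 0.246 -0.075 -0.239  1.417  0.     1.766] pos [473.9 252.5 145.7] F [-0.5 -0.3 -1.4] gap 39.8 t 4.1167
```

View pics/w2.png

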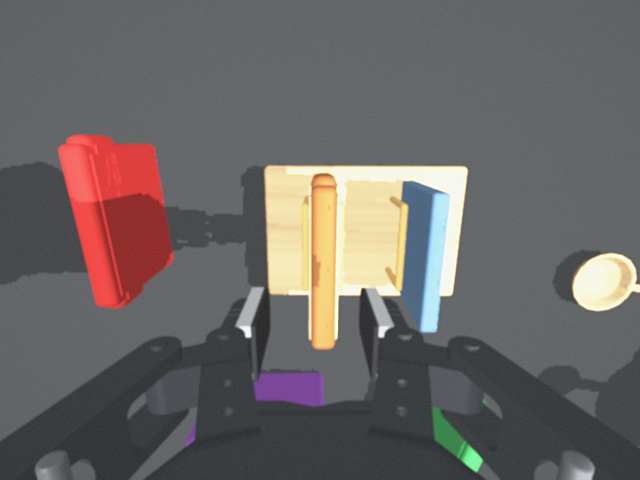

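The bread at (323,185–345) sits between the fingers, a few mm to the right of their middle, and the tile is clear of the right finger. Correcting and going down.

```bash
python3 -c "
from h import *
plan((477.5,253.5,80),3.0)"
```

```text
turn [-0.32  0.06 -0.09] | shift before-turn axes [0.061 0.266 6.949] | after-turn axes [0.054 0.227 6.951]
turn [9.0000e-02 5.1000e-01 1.7991e+02] | shift before-turn axes [0.061 0.266 6.949] | after-turn axes [-0.054 -0.227  6.951]
q [ 0.246 -0.077 -0.233  1.42   0.     1.766] pos [475.3 252.8 149.5] F [ 0.3 -1.   0.9] gap 39.9 t 4.1667
```

{"fn": "send_rows", "kwargs": {
  "steps": [
    {"grip": 4, "translation": [0, 0, 0], "delta_rot": [0, 0, 0]},
    {"grip": 4, "translation": [0, 0, 0], "delta_rot": [0, 0, 0]},
    {"grip": 4, "translation": [0, 0, 1.8], "delta_rot": [0, 0, 0]},
    {"grip": 4, "translation": [0, 0, 1.8], "delta_rot": [0, 0, 0]},
    {"grip": 4, "translation": [0, 0, 1.8], "delta_rot": [0, 0, 0]},
    {"grip": 4, "translation": [0, 0, 1.8], "delta_rot": [0, 0, 0]},
    {"grip": 4, "translation": [0, 0, 0], "delta_rot": [0, 0, 0]},
    {"grip": 4, "translation": [0, 0, 0], "delta_rot": [0, 0, 0]}
  ]
}}

```text
time: 4.83
tool_pos: [478.0, 253.6, 81.8]
ee_rot: [0.0, 0.689, 0.725, 0.0]
force: [0.3, -0.3, 0.4]
finger_gap: 39.9
gripper_force: 0.0
```

{"fn": "send_rows", "kwargs": {
  "newtons": 25,
  "steps": [
    {"grip": 1, "translation": [0, 0, 0], "delta_rot": [0, 0, 0]},
    {"grip": 1, "translation": [0, 0, 0], "delta_rot": [0, 0, 0]},
    {"grip": 1, "translation": [0, 0, 0], "delta_rot": [0, 0, 0]},
    {"grip": 1, "translation": [0, 0, 0], "delta_rot": [0, 0, 0]},
    {"grip": 1, "translation": [0, 0, 0], "delta_rot": [0, 0, 0]},
    {"grip": 1, "translation": [0, 0, 0], "delta_rot": [0, 0, 0]},
    {"grip": 1, "translation": [0, 0, 0], "delta_rot": [0, 0, 0]},
    {"grip": 1, "translation": [0, 0, 0], "delta_rot": [0, 0, 0]}
  ]
}}

```text
time: 5.5
tool_pos: [478.8, 253.8, 82.6]
ee_rot: [0.001, 0.689, 0.725, 0.002]
force: [-0.0, 0.3, 6.9]
finger_gap: 14.4
gripper_force: 25.5
```

{"fn": "send_rows", "kwargs": {
  "newtons": 30,
  "steps": [
    {"grip": 0.8, "translation": [0, 0, -1], "delta_rot": [0, 0, 0]},
    {"grip": 0.8, "translation": [0, 0, -2], "delta_rot": [0, 0, 0]},
    {"grip": 0.8, "translation": [0, 0, -3], "delta_rot": [0, 0, 0]},
    {"grip": 0.8, "translation": [0, 0, -4], "delta_rot": [0, 0, 0]},
    {"grip": 0.8, "translation": [0, 0, -4], "delta_rot": [0, 0, 0]},
    {"grip": 0.8, "translation": [0, 0, -4], "delta_rot": [0, 0, 0]},
    {"grip": 0.8, "translation": [0, 0, -4], "delta_rot": [0, 0, 0]},
    {"grip": 0.8, "translation": [0, 0, -3], "delta_rot": [0, 0, 0]}
  ]
}}

```text
time: 6.17
tool_pos: [477.3, 253.4, 335.2]
ee_rot: [0.001, 0.689, 0.725, 0.002]
force: [0.3, -0.1, -0.6]
finger_gap: 14.4
gripper_force: 29.8
```

```bash
python3 - <<'E'
from h import *
s=arm.observe()
plan((520,-70,330),5.4,s)
E
```

```text
turn [ 0.22 -0.04 -2.53] | shift before-turn axes [-32.513   2.641   0.504] | after-turn axes [-32.597   1.204   0.521]
turn [-7.0000e-02 -3.4000e-01  1.7747e+02] | shift before-turn axes [-32.513   2.641   0.504] | after-turn axes [32.597 -1.204  0.521]
q [ 0.246 -0.031  0.15   1.748  0.     1.767] pos [477.3 253.4 335.2] F [ 0.3 -0.1 -0.6] gap 14.4 t 6.1667
```

{"fn": "send_rows", "kwargs": {
  "steps": [
    {"grip": 0.8, "translation": [-2, 0.2, 0], "delta_rot": [0, 0, -2.5]},
    {"grip": 0.8, "translation": [-4, 0.3, 0], "delta_rot": [0, 0, 0]},
    {"grip": 0.8, "translation": [-4, 0.3, 0], "delta_rot": [0, 0, 0]},
    {"grip": 0.8, "translation": [-4, 0.3, 0], "delta_rot": [0, 0, 0]},
    {"grip": 0.8, "translation": [-4, 0.3, 0], "delta_rot": [0, 0, 0]},
    {"grip": 0.8, "translation": [-4, 0.3, 0], "delta_rot": [0, 0, 0]},
    {"grip": 0.8, "translation": [-4, 0.3, 0], "delta_rot": [0, 0, 0]},
    {"grip": 0.8, "translation": [-4, 0.3, 0], "delta_rot": [0, 0, 0]}
  ]
}}

```text
time: 6.83
tool_pos: [527.2, -45.2, 331.7]
ee_rot: [0.001, 0.673, 0.739, 0.0]
force: [0.8, 1.3, -0.4]
finger_gap: 14.5
gripper_force: 29.8
```

{"fn": "send_rows", "kwargs": {
  "steps": [
    {"grip": 0.8, "translation": [-4, 0, 0], "delta_rot": [0, 0, 0]},
    {"grip": 0.8, "translation": [-3, 0, 0], "delta_rot": [0, 0, 0]},
    {"grip": 0.8, "translation": [-1, 0, 0], "delta_rot": [0, 0, 0]},
    {"grip": 0.8, "translation": [0, 0, 0], "delta_rot": [0, 0, 0]},
    {"grip": 0.8, "translation": [0, 0, 0], "delta_rot": [0, 0, 0]},
    {"grip": 0.8, "translation": [0, 0, 0], "delta_rot": [0, 0, 0]},
    {"grip": 0.8, "translation": [0, 0, 0], "delta_rot": [0, 0, 0]},
    {"grip": 0.8, "translation": [0, 0, 0], "delta_rot": [0, 0, 0]}
  ]
}}

```text
time: 7.5
tool_pos: [535.0, -121.7, 330.7]
ee_rot: [0.0, 0.673, 0.74, 0.0]
force: [-0.7, 0.1, -0.5]
finger_gap: 14.6
gripper_force: 29.8
```

```bash
python3 - <<'E'
from h import *
import json
s=arm.observe(); im=arm.capture("wrist")[:,:,::-1]; cv2.imwrite("pics/w3.png",im)
json.dump([s["tool_pos"].tolist(),s["ee_rot"].tolist()],open("w3.json","w"))
plan((530,-130,330),5.4,s)
E
```

```text
turn [0.03 0.   0.06] | shift before-turn axes [-0.777 -0.579  0.074] | after-turn axes [-0.777 -0.578  0.074]
turn [-1.0000e-02  5.0000e-02 -1.7994e+02] | shift before-turn axes [-0.777 -0.579  0.074] | after-turn axes [0.777 0.578 0.074]
q [-0.462 -0.005  0.168  1.743  0.     1.013] pos [ 535.  -121.7  330.7] F [-0.7  0.1 -0.5] gap 14.6 t 7.5
```

View pics/w3.png

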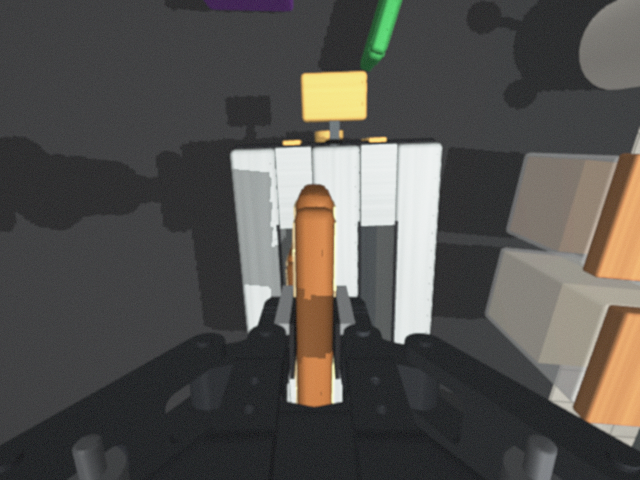

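The bread is held upright at (315,185–405). The empty slot's near end is at (360–396, 224), the toaster's +y top corners at (232,149) and (441,143), and the paddle at (302–367, 73–121).

```bash
python3 - <<'E'
from h import *
import json
p,q=json.load(open("w3.json")); s={"tool_pos":np.array(p),"ee_rot":np.array(q)}
P=lambda u,z:unproj("wrist",u,z,s)[:2]
for n,u,z in [("cornL",(232,149),190),("cornR",(441,143),190),("slotL",(360,226),190),("slotR",(396,222),190),("slotL2",(358,290),190),("slotR2",(395,335),190),("padTL",(302,73),178),("padTR",(367,71),178),("padBL",(304,122),178),("padBR",(367,121),178)]:
    print(n,u,P(u,z).round(1))
im=cv2.imread("pics/w3.png",0).astype(int)
print("row265",im[265,340:410].tolist()); print("row230",im[230,345:410].tolist()); print("col378",im[205:245,378].tolist())
print("row180", im[180,225:245].tolist(), im[180,430:450].tolist())
E
```

```text
cornL (232, 149) [464.  -61.4]
cornR (441, 143) [627.7 -41.2]
slotL (360, 226) [ 573.  -113.7]
slotR (396, 222) [ 602.5 -107.5]
slotL2 (358, 290) [ 578.8 -171.5]
slotR2 (395, 335) [ 618.5 -212.7]
padTL (302, 73) [513.9   0.7]
padTR (367, 71) [564.1   6.9]
padBL (304, 122) [518.6 -35.2]
padBR (367, 121) [569.1 -29.6]
row265 [232, 230, 231, 231, 233, 233, 233, 232, 231, 232, 232, 233, 235, 234, 235, 232, 218, 147, 80, 52, 59, 69, 77, 77, 80, 79, 76, 77, 77, 82, 79, 84, 81, 86, 81, 85, 93, 95, 91, 94, 94, 93, 93, 97, 90, 94, 94, 93, 94, 90, 88, 95, 79, 66, 54, 78, 137, 200, 227, 228, 226, 227, 227, 230, 232, 234, 235, 235, 234, 235]
row230 [235, 235, 234, 233, 234, 233, 234, 236, 237, 237, 233, 218, 148, 79, 57, 64, 73, 77, 84, 82, 77, 77, 81, 84, 80, 78, 84, 82, 81, 84, 81, 86, 92, 95, 94, 94, 92, 94, 92, 93, 92, 91, 94, 93, 92, 92, 93, 89, 80, 60, 54, 72, 125, 193, 231, 231, 231, 229, 229, 232, 232, 233, 235, 236, 237]
col378 [234, 234, 234, 232, 230, 231, 229, 230, 230, 228, 227, 229, 230, 230, 232, 229, 230, 231, 232, 221, 167, 112, 90, 91, 96, 95, 94, 95, 91, 94, 95, 93, 93, 96, 96, 95, 95, 95, 94, 93]
row180 [52, 47, 49, 49, 47, 48, 57, 90, 125, 150, 159, 162, 161, 161, 162, 160, 159, 160, 165, 164] [238, 238, 238, 238, 238, 238, 238, 232, 227, 196, 127, 65, 51, 48, 45, 48, 44, 52, 51, 49]
```

```bash
python3 -c "
from h import *
plan((596,-180.5,330),7)"
```

```text
turn [ 0.03  0.   -1.54] | shift before-turn axes [-6.416  5.511  0.066] | after-turn axes [-6.563  5.336  0.063]
turn [ 1.0000e-02 -4.0000e-02  1.7846e+02] | shift before-turn axes [-6.416  5.511  0.066] | after-turn axes [ 6.563 -5.336  0.063]
q [-0.462 -0.005  0.168  1.743  0.     1.013] pos [ 535.  -121.9  330.6] F [ 0.6  0.6 -0.9] gap 14.7 t 7.55
```

{"fn": "send_rows", "kwargs": {
  "steps": [
    {"grip": 0.8, "translation": [0, 0, 0], "delta_rot": [0, 0, -1.5]},
    {"grip": 0.8, "translation": [-2, 1.6, 0], "delta_rot": [0, 0, 0]},
    {"grip": 0.8, "translation": [-2, 1.6, 0], "delta_rot": [0, 0, 0]},
    {"grip": 0.8, "translation": [-2, 1.6, 0], "delta_rot": [0, 0, 0]},
    {"grip": 0.8, "translation": [-0.56, 0.54, 0], "delta_rot": [0, 0, 0]},
    {"grip": 0.8, "translation": [0, 0, 1], "delta_rot": [0, 0, 0]},
    {"grip": 0.8, "translation": [0, 0, 1.5], "delta_rot": [0, 0, 0]},
    {"grip": 0.8, "translation": [0, 0, 1], "delta_rot": [0, 0, 0]}
  ]
}}

```text
time: 8.22
tool_pos: [596.0, -181.2, 294.1]
ee_rot: [-0.0, 0.663, 0.748, -0.0]
force: [-0.1, -0.4, -0.6]
finger_gap: 14.0
gripper_force: 29.8
```

{"fn": "send_rows", "kwargs": {
  "steps": [
    {"grip": 0.8, "translation": [0, 0, 0.5], "delta_rot": [0, 0, 0]},
    {"grip": 0.8, "translation": [0, 0, 0], "delta_rot": [0, 0, 0]},
    {"grip": 0.8, "translation": [0, 0, 0], "delta_rot": [0, 0, 0]},
    {"grip": 0.8, "translation": [0, 0, 0], "delta_rot": [0, 0, 0]},
    {"grip": 0.8, "translation": [0, 0, 0], "delta_rot": [0, 0, 0]},
    {"grip": 0.8, "translation": [0, 0, 0], "delta_rot": [0, 0, 0]},
    {"grip": 0.8, "translation": [0, 0, 0], "delta_rot": [0, 0, 0]},
    {"grip": 0.8, "translation": [0, 0, 0], "delta_rot": [0, 0, 0]}
  ]
}}

```text
time: 8.88
tool_pos: [595.9, -181.8, 290.5]
ee_rot: [0.0, 0.664, 0.748, 0.0]
force: [-0.3, 1.7, -0.7]
finger_gap: 13.9
gripper_force: 29.8
```

```bash
python3 - <<'E'
from h import *
s=arm.observe(); plan((596,-180.5,207),7,s)
im=arm.capture("wrist")[:,:,::-1]; cv2.imwrite("pics/w4.png",im)
import json; json.dump([s["tool_pos"].tolist(),s["ee_rot"].tolist()],open("w4.json","w"))
E
```

```text
turn [ 0.02  0.01 -0.14] | shift before-turn axes [0.125 0.021 8.354] | after-turn axes [0.124 0.024 8.354]
turn [ 1.0000e-02 -3.0000e-02  1.7986e+02] | shift before-turn axes [0.125 0.021 8.354] | after-turn axes [-0.124 -0.024  8.354]
q [-0.506  0.2    0.311  1.681  0.     0.945] pos [ 595.9 -181.8  290.5] F [-0.3  1.7 -0.7] gap 13.9 t 8.8833
```

View pics/w4.png

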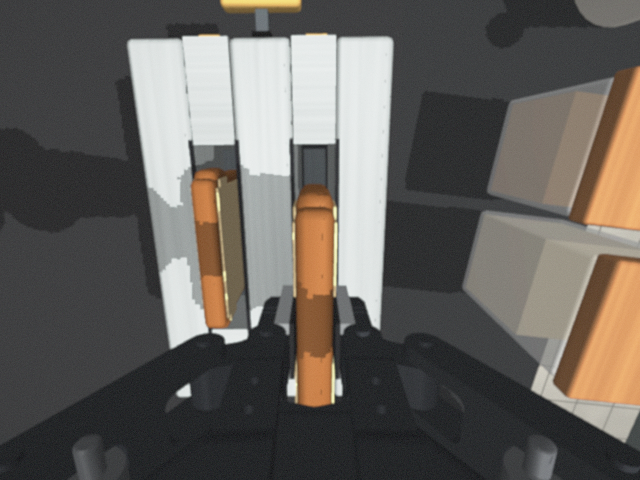

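The slot mouth spans (292–338, 143) and the bread, centred on column 315, lines up with it, so I lower it.

{"fn": "send_rows", "kwargs": {
  "steps": [
    {"grip": 0.8, "translation": [0.1, 0, 1], "delta_rot": [0, 0, 0]},
    {"grip": 0.8, "translation": [0, 0, 1], "delta_rot": [0, 0, 0]},
    {"grip": 0.8, "translation": [0, 0, 1], "delta_rot": [0, 0, 0]},
    {"grip": 0.8, "translation": [0, 0, 1], "delta_rot": [0, 0, 0]},
    {"grip": 0.8, "translation": [0, 0, 1], "delta_rot": [0, 0, 0]},
    {"grip": 0.8, "translation": [0, 0, 0], "delta_rot": [0, 0, 0]},
    {"grip": 0.8, "translation": [0, 0, 0], "delta_rot": [0, 0, 0]},
    {"grip": 0.8, "translation": [0, 0, 0], "delta_rot": [0, 0, 0]}
  ]
}}

```text
time: 9.6
tool_pos: [595.7, -180.8, 240.6]
ee_rot: [0.0, 0.664, 0.748, 0.0]
force: [-0.5, -0.7, 0.0]
finger_gap: 14.4
gripper_force: 29.8
```

{"fn": "send_rows", "kwargs": {
  "steps": [
    {"grip": 0.8, "translation": [0, 0, 0.8], "delta_rot": [0, 0, 0]},
    {"grip": 0.8, "translation": [0, 0, 0.8], "delta_rot": [0, 0, 0]},
    {"grip": 0.8, "translation": [0, 0, 0.8], "delta_rot": [0, 0, 0]},
    {"grip": 0.8, "translation": [0, 0, 0.5], "delta_rot": [0, 0, 0]},
    {"grip": 0.8, "translation": [0, 0, 0.2], "delta_rot": [0, 0, 0]},
    {"grip": 0.8, "translation": [0, 0, 0], "delta_rot": [0, 0, 0]},
    {"grip": 0.8, "translation": [0, 0, 0], "delta_rot": [0, 0, 0]},
    {"grip": 0.8, "translation": [0, 0, 0], "delta_rot": [0, 0, 0]}
  ]
}}

```text
time: 10.27
tool_pos: [595.9, -180.8, 209.7]
ee_rot: [0.0, 0.664, 0.748, 0.0]
force: [0.8, -0.1, -0.5]
finger_gap: 14.5
gripper_force: 29.8
```

{"fn": "send_rows", "kwargs": {
  "steps": [
    {"grip": 0.8, "translation": [0, 0, 0.1], "delta_rot": [0, 0, 0]},
    {"grip": 0.8, "translation": [0, 0, 0.1], "delta_rot": [0, 0, 0]},
    {"grip": 0.8, "translation": [0, 0, 0.1], "delta_rot": [0, 0, 0]},
    {"grip": 0.8, "translation": [0, 0, 0.1], "delta_rot": [0, 0, 0]},
    {"grip": 0.8, "translation": [0, 0, 0.05], "delta_rot": [0, 0, 0]},
    {"grip": 0.8, "translation": [0, 0, 0], "delta_rot": [0, 0, 0]},
    {"grip": 0.8, "translation": [0, 0, 0], "delta_rot": [0, 0, 0]},
    {"grip": 0.8, "translation": [0, 0, 0], "delta_rot": [0, 0, 0]}
  ]
}}

```text
time: 10.93
tool_pos: [595.7, -180.7, 204.8]
ee_rot: [-0.0, 0.663, 0.748, 0.0]
force: [0.0, -0.4, -0.6]
finger_gap: 14.3
gripper_force: 29.9
```

{"fn": "send_rows", "kwargs": {
  "steps": [
    {"grip": 1.8, "translation": [0, 0, 0], "delta_rot": [0, 0, 0]},
    {"grip": 2.2, "translation": [0, 0, 0], "delta_rot": [0, 0, 0]},
    {"grip": 2.8, "translation": [0, 0, 0], "delta_rot": [0, 0, 0]},
    {"grip": 3.4, "translation": [0, 0, 0], "delta_rot": [0, 0, 0]},
    {"grip": 3.4, "translation": [0, 0, 0], "delta_rot": [0, 0, 0]},
    {"grip": 3.4, "translation": [0, 0, 0], "delta_rot": [0, 0, 0]},
    {"grip": 3.4, "translation": [0, 0, 0], "delta_rot": [0, 0, 0]},
    {"grip": 3.4, "translation": [0, 0, 0], "delta_rot": [0, 0, 0]}
  ]
}}

```text
time: 11.6
tool_pos: [595.7, -180.7, 204.8]
ee_rot: [0.0, 0.664, 0.748, 0.0]
force: [-0.4, -0.3, -0.3]
finger_gap: 33.8
gripper_force: 0.0
```

{"fn": "send_rows", "kwargs": {
  "steps": [
    {"grip": 3.4, "translation": [0, 0, -0.5], "delta_rot": [0, 0, 0]},
    {"grip": 3.4, "translation": [0, 0, -1], "delta_rot": [0, 0, 0]},
    {"grip": 3.4, "translation": [0, 0, -2], "delta_rot": [0, 0, 0]},
    {"grip": 3.4, "translation": [0, 0, -2], "delta_rot": [0, 0, 0]},
    {"grip": 3.4, "translation": [0, 0, -2], "delta_rot": [0, 0, 0]},
    {"grip": 3.4, "translation": [0, 0, -1], "delta_rot": [0, 0, 0]},
    {"grip": 3.4, "translation": [0, 0, 0], "delta_rot": [0, 0, 0]},
    {"grip": 3.4, "translation": [0, 0, 0], "delta_rot": [0, 0, 0]}
  ]
}}

```text
time: 12.27
tool_pos: [596.0, -180.9, 290.1]
ee_rot: [0.0, 0.664, 0.748, 0.0]
force: [-0.2, 0.3, -0.2]
finger_gap: 34.1
gripper_force: 0.0
```

```bash
python3 - <<'E'
from h import *
s=arm.observe(); plan((541,-12,215),7,s)
im=arm.capture("wrist")[:,:,::-1]; cv2.imwrite("pics/w5.png",im)
E
```

```text
turn [ 0.05  0.03 -0.14] | shift before-turn axes [17.428 -3.452  7.495] | after-turn axes [17.432 -3.404  7.507]
turn [ 5.0000e-02 -8.0000e-02  1.7986e+02] | shift before-turn axes [17.428 -3.452  7.495] | after-turn axes [-17.432   3.404   7.507]
q [-0.504  0.199  0.308  1.679  0.     0.947] pos [ 596.  -180.9  290.1] F [-0.2  0.3 -0.2] gap 34.1 t 12.2667
```

View pics/w5.png

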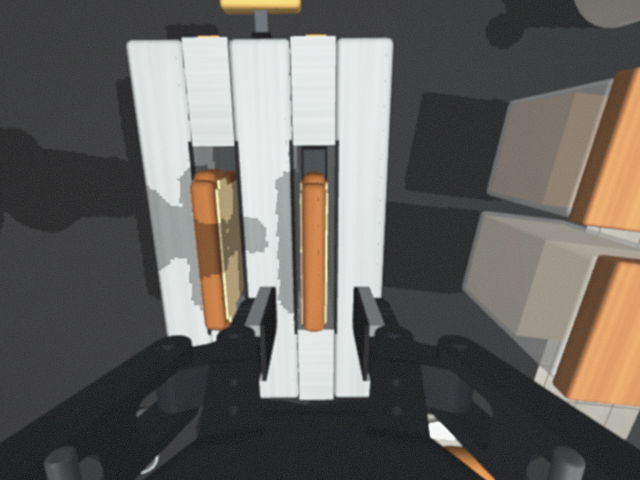

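The bread stands in its slot at (314,172–330), seated level with the other slice at (212,172–330). Now the lever.

{"fn": "send_rows", "kwargs": {
  "steps": [
    {"grip": 0, "translation": [2, -0.4, 0], "delta_rot": [0, 0, 0]},
    {"grip": 0, "translation": [4, -0.8, 0], "delta_rot": [0, 0, 0]},
    {"grip": 0, "translation": [4, -0.8, 0], "delta_rot": [0, 0, 0]},
    {"grip": 0, "translation": [4, -0.8, 0], "delta_rot": [0, 0, 0]},
    {"grip": 0, "translation": [3.9, -0.6, 0], "delta_rot": [0, 0, 0]},
    {"grip": 0, "translation": [0, 0, 0], "delta_rot": [0, 0, 0]},
    {"grip": 0, "translation": [0, 0, 3], "delta_rot": [0, 0, 0]},
    {"grip": 0, "translation": [0, 0, 3], "delta_rot": [0, 0, 0]}
  ]
}}

```text
time: 12.98
tool_pos: [540.9, -6.3, 229.4]
ee_rot: [0.001, 0.663, 0.749, 0.001]
force: [0.6, -0.1, -0.1]
finger_gap: 0.1
gripper_force: 0.0
```

{"fn": "send_rows", "kwargs": {
  "steps": [
    {"grip": 0, "translation": [0, 0, 2], "delta_rot": [0, 0, 0]},
    {"grip": 0, "translation": [0, 0, 1], "delta_rot": [0, 0, 0]},
    {"grip": 0, "translation": [0, 0, 0], "delta_rot": [0, 0, 0]},
    {"grip": 0, "translation": [0, 0, 0], "delta_rot": [0, 0, 0]},
    {"grip": 0, "translation": [0, 0, 0], "delta_rot": [0, 0, 0]},
    {"grip": 0, "translation": [0, 0, 0], "delta_rot": [0, 0, 0]},
    {"grip": 0, "translation": [0, 0, 0], "delta_rot": [0, 0, 0]},
    {"grip": 0, "translation": [0, 0, 0], "delta_rot": [0, 0, 0]}
  ]
}}

```text
time: 13.65
tool_pos: [541.1, -7.2, 200.7]
ee_rot: [0.001, 0.664, 0.748, 0.0]
force: [-0.2, -0.6, -0.2]
finger_gap: 0.0
gripper_force: 0.0
```

```bash
python3 - <<'E'
from h import *
plan((540.5,-7.6,130),7)
im=arm.capture("wrist")[:,:,::-1]; cv2.imwrite("pics/w6.png",im)
E
```

```text
turn [ 0.08  0.03 -0.14] | shift before-turn axes [-0.029 -0.071  7.073] | after-turn axes [-0.032 -0.062  7.073]
turn [ 4.0000e-02 -1.3000e-01  1.7986e+02] | shift before-turn axes [-0.029 -0.071  7.073] | after-turn axes [0.032 0.062 7.073]
q [-0.255 -0.082 -0.145  1.506  0.     1.196] pos [541.1  -7.2 200.7] F [-0.2 -0.6 -0.2] gap 0.0 t 13.65
```

View pics/w6.png

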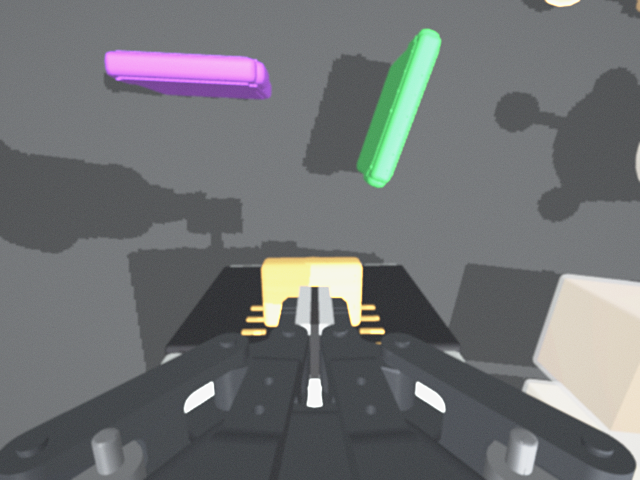

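The shut fingers are above the brass paddle (264–362, 258–325), near its outer half. Pressing in stages.

{"fn": "send_rows", "kwargs": {
  "steps": [
    {"grip": 0, "translation": [0, 0, 1], "delta_rot": [0, 0, 0]},
    {"grip": 0, "translation": [0, 0, 0.8], "delta_rot": [0, 0, 0]},
    {"grip": 0, "translation": [0, 0, 0.6], "delta_rot": [0, 0, 0]},
    {"grip": 0, "translation": [0, 0, 0.6], "delta_rot": [0, 0, 0]},
    {"grip": 0, "translation": [0, 0, 0.6], "delta_rot": [0, 0, 0]},
    {"grip": 0, "translation": [0, 0, 0.4], "delta_rot": [0, 0, 0]},
    {"grip": 0, "translation": [0, 0, 0], "delta_rot": [0, 0, 0]},
    {"grip": 0, "translation": [0, 0, 0], "delta_rot": [0, 0, 0]}
  ]
}}

```text
time: 14.37
tool_pos: [540.4, -7.0, 159.5]
ee_rot: [-0.0, 0.664, 0.748, -0.0]
force: [-1.6, 0.4, 5.2]
finger_gap: 0.2
gripper_force: 2.7
```

{"fn": "send_rows", "kwargs": {
  "steps": [
    {"grip": 0, "translation": [0, 0, 0.5], "delta_rot": [0, 0, 0]},
    {"grip": 0, "translation": [0, 0, 0.5], "delta_rot": [0, 0, 0]},
    {"grip": 0, "translation": [0, 0, 0.5], "delta_rot": [0, 0, 0]},
    {"grip": 0, "translation": [0, 0, 0.5], "delta_rot": [0, 0, 0]},
    {"grip": 0, "translation": [0, 0, 0.3], "delta_rot": [0, 0, 0]},
    {"grip": 0, "translation": [0, 0, 0], "delta_rot": [0, 0, 0]},
    {"grip": 0, "translation": [0, 0, 0], "delta_rot": [0, 0, 0]},
    {"grip": 0, "translation": [0, 0, 0], "delta_rot": [0, 0, 0]}
  ]
}}

```text
time: 15.03
tool_pos: [540.4, -7.0, 136.6]
ee_rot: [-0.0, 0.664, 0.748, -0.0]
force: [-0.8, 0.1, 4.7]
finger_gap: 0.1
gripper_force: 2.2
```

{"fn": "send_rows", "kwargs": {
  "steps": [
    {"grip": 0, "translation": [0, 0, 0.2], "delta_rot": [0, 0, 0]},
    {"grip": 0, "translation": [0, 0, 0.2], "delta_rot": [0, 0, 0]},
    {"grip": 0, "translation": [0, 0, 0.2], "delta_rot": [0, 0, 0]},
    {"grip": 0, "translation": [0, 0, 0], "delta_rot": [0, 0, 0]},
    {"grip": 0, "translation": [0, 0, 0], "delta_rot": [0, 0, 0]},
    {"grip": 0, "translation": [0, 0, 0], "delta_rot": [0, 0, 0]},
    {"grip": 0, "translation": [0, 0, 0], "delta_rot": [0, 0, 0]},
    {"grip": 0, "translation": [0, 0, 0], "delta_rot": [0, 0, 0]}
  ]
}}

```text
time: 15.7
tool_pos: [540.5, -7.0, 131.1]
ee_rot: [-0.0, 0.663, 0.748, -0.0]
force: [-2.9, 0.0, 7.4]
finger_gap: -0.6
gripper_force: 3.6
```

{"fn": "send_rows", "kwargs": {
  "steps": [
    {"grip": 0, "translation": [0, 0, 0], "delta_rot": [0, 0, 0]},
    {"grip": 0, "translation": [0, 0, 0], "delta_rot": [0, 0, 0]},
    {"grip": 0, "translation": [0, 0, 0], "delta_rot": [0, 0, 0]},
    {"grip": 0, "translation": [0, 0, 0], "delta_rot": [0, 0, 0]},
    {"grip": 0, "translation": [0, 0, 0], "delta_rot": [0, 0, 0]},
    {"grip": 0, "translation": [0, 0, 0], "delta_rot": [0, 0, 0]},
    {"grip": 0, "translation": [0, 0, 0], "delta_rot": [0, 0, 0]},
    {"grip": 0, "translation": [0, 0, 0], "delta_rot": [0, 0, 0]}
  ]
}}

```text
time: 16.37
tool_pos: [540.5, -7.0, 131.1]
ee_rot: [0.0, 0.663, 0.748, 0.0]
force: [-2.2, -0.1, 7.4]
finger_gap: 0.2
gripper_force: 3.6
```

{"fn": "send_rows", "kwargs": {
  "steps": [
    {"grip": 0, "translation": [0, 0, 0], "delta_rot": [0, 0, 0]},
    {"grip": 0, "translation": [0, 0, 0], "delta_rot": [0, 0, 0]},
    {"grip": 0, "translation": [0, 0, 0], "delta_rot": [0, 0, 0]},
    {"grip": 0, "translation": [0, 0, 0], "delta_rot": [0, 0, 0]},
    {"grip": 0, "translation": [0, 0, 0], "delta_rot": [0, 0, 0]},
    {"grip": 0, "translation": [0, 0, 0], "delta_rot": [0, 0, 0]},
    {"grip": 0, "translation": [0, 0, 0], "delta_rot": [0, 0, 0]},
    {"grip": 0, "translation": [0, 0, 0], "delta_rot": [0, 0, 0]}
  ]
}}

```text
time: 17.03
tool_pos: [540.5, -7.0, 131.1]
ee_rot: [-0.0, 0.663, 0.748, 0.0]
force: [-2.3, 1.0, 8.4]
finger_gap: -0.3
gripper_force: 3.6
```

```bash
python3 - <<'E'
from h import *
s=arm.observe(); print(s["tool_pos"],s["force"],s["joint_vel"].round(3),s["time"])
im=arm.capture("top")[:,:,::-1]
cv2.imwrite("pics/t2.png",cv2.resize(im[180:300,180:460],None,fx=2.8,fy=2.8,interpolation=cv2.INTER_CUBIC))
E
```

```text
[540.45510982  -7.01157413 131.1000996 ] [-2.33641901  1.04048524  8.42632899] [ 0.001  0.002  0.001  0.    -0.001 -0.001] 17.0333
```

View pics/t2.png

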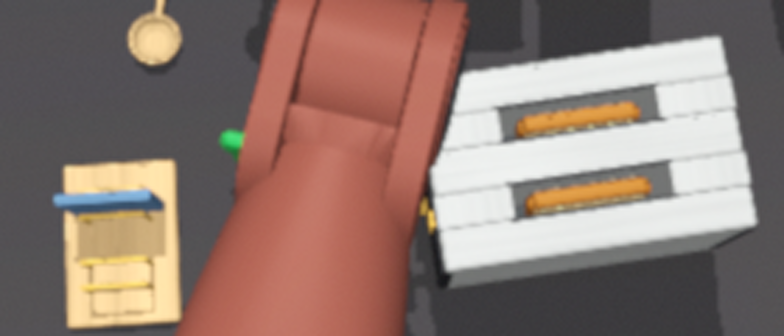

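Both slices are down in their slots, at crop (580,118) and (588,193), and the tile is still in the rack. The TCP holds still at z = 131.1 mm (about 47 mm of travel) with about 8 N on the lever.

```bash
python3 -c "
from workcell import arm
print(arm.job_done())"
```

```text
the job is handed in; nothing more can be done
None
```

The job is handed in (no verdict was returned): the bread stands in the toaster's empty slot beside the other slice, and the gripper is holding the lever still about 47 mm down (third click 48 mm) with about 8 N.

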